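Seat a watch head in the collet holder and set its ring nut

ROBOT

A 6-joint arm with a two-finger parallel gripper is mounted at the origin on a cart in front of the work surface, level with it; the furniture and walls round the work are solid. World frame = base frame: x ahead of the robot, y to its left, z up, the work surface at z = 0. Lengths are in m, angles in rad, forces in N, time in s.
With the tool pointing down it reaches from about 0.325 to 0.775 m from the base axis. Payload 5.5 kg.
Tool frame: the origin (TCP) lies midway between the tips of the shut fingers; the grasp point (between the pads) lies 19 mm behind it (env.grip_point_offset is the distance from the TCP to the grasp point, in m); z points along the fingers, y is the direction in which the jaws open and shut (so a half turn about z gives the same grasp; the last joint's range is limited). The gripper opens to 85 mm and grips with 20 to 120 N. Pads are 22 mm wide; open, the fingers measure 114 mm over their backs; the gripper's body (76 mm by 85 mm) begins 54 mm behind the grasp point. The pads swing forward as they close: fully open they stand 13 mm farther back than shut.
Start: joints at [-1.367, 0.091, 1.231, -0, 1.82, -0.057], TCP at [0.155, -0.58, 0.231] pointing down, gripper open.
Joint ranges: [-2.87, 2.87], [-0.86, 2.18], [0.17, 2.46], [-1.51, 4.65], [0.06, 2.69], [-2.65, 2.65]. Speed limits (rad/s): [2.57, 2.57, 3.01, 3.14, 3.14, 3.14].

INTERFACE

Orientations are given as a 3x3 rotation matrix whose columns are the frame's x, y, z axes.
In Python, from plant import env gives the robot as it stands. The module is installed in compiled form; this text tells all that it offers.
- The arm moves only by the tool carry_out, never from a script. Its argument "rows" is a list that holds one entry, the list of rows, each a list of 7 numbers: the turn, a rotation vector about the tool's x, y, z in degrees, then the shift along the tool's x, y, z in m, then the finger opening in m, from 0 to 0.0854. A call has 1 to 12 rows; each row is the pose to reach, as a shift and turn from the pose measured when the call began, along the tool's axes at that moment; what a row does not reach only later rows make up. A row lasts 1/10 s, in which the tool goes at most 50 mm and 8.59 degrees, less where a joint would pass 70% of its speed; a pose out of reach is approached as far as the arm can. A call with a gripper value outside its range is refused whole. The fingers move at their own pace and stop on an object; the grip force is fixed at half the most. Time passes only in rows, so rows that repeat a pose let the fingers close. It gives the time, the measured TCP pose, the force and the opening at its end, in the units of the state.
- env.read_state(): the state, without advancing time (a new reading comes with each control period).
- env.snapshot(name): name is "scene" or "top"; returns a dict with "frame" (384x512x3 uint8, red, green, blue), "intrinsics" (3x3 intrinsics, pixels), "k1" (the pictures are not rectified: a ray, as slopes to the right and down, at radius r is drawn at 1 + k1 r^2 times it, then the intrinsics apply), "R" (3x3) and "t" (3): a world point X has camera coordinates R X + t. Camera axes: x right, y down, z forward; pixel columns grow to the right and rows downward; lengths in m; the calibration is good to about 2 mm. A picture is of the moment at which its call begins. There is no depth.
- env.job_done(): hands the job in, once; it reports no verdict.
The state is a dict: "time": time; "joints": joint angles; "qd": joint speeds; "tau": joint torques, N m; "position": TCP position; "tcp_rot": TCP orientation; "force": force on the tool from outside, world axes, zero at the start; "moment": the same for the moment, N m; "opening": finger opening in m.
Only numpy, scipy, OpenCV 4.12 (cv2) and the standard library are available. Lean on these libraries where they do the work, as an engineer would, in place of code of your own. Each camera call takes 0.05 s, during which the arm holds its last target. There are 200 camera calls.

TASK

Set the loose watch head, dial up, flat in the shallow round nest on top of the collet holder and let go of it. Then turn the holder's brass knurled ring nut clockwise until it bottoms out, back it off a quarter turn, and finish while still gripping the nut there, so that its lock screw can be set. Do not disturb the other things on the bench.

Things in the scene. Friction and masses are not known exactly. Their poses are not given: they have to be found in the camera images.
- watch_head: Watch head: flat silver disc with dial and two black hands on top, solid diameter 30.4 mm (32 mm over its rim), 8 to 9 mm high (all sizes here in mm), 0.03 kg. Origin at the centre of its underside, z up through the dial; it starts lying flat on the bench, dial up, to the left of the holder.
- holder: Collet holder fixed to the bench, upright: grey round flange 84 across and 10 high, steel threaded stem 33 across, slit steel collet head 41 across on top (z 46 to 57). Origin at the centre of the underside, z up; a white mark on the flange lies toward its own -x.
- nest (a point): Centre of the floor of the nest in the top of the holder, 54 above the bench. The nest is a round recess 36 across, 3 deep, with a rim 2.5 thick whose top is 57 above the bench. The watch head stands about 5 proud of the rim when seated. z up.
- nut_mid (a point): Centre of the ring nut, on the holder's upright axis at half the nut's height. Brass knurled ring 50 across, 18 high (9 above and below this point), around the stem below the collet head. With the nut bottomed this point is 35 above the bench; the nut's underside is then 16 above the flange. Nut and collet are coaxial, so fingers reach the nut from above, past the collet head and the watch head on either side.
- nut_dot (a point): Red dot on the top face of the nut, 21.5 from the axis. It stands over the white flange mark when the nut is bottomed; seen from above it moves clockwise as the nut is tightened.
- ring_nut (a joint): Angle of the ring nut in rad: 0 is bottomed out (hard stop), it grows as the nut is backed off (counter-clockwise from above, right-hand thread), up to 6.2. The nut rises 6 mm a turn (0.95 mm per rad). It starts 1.9 to 2.8 rad off the stop. Turning drag about 0.12 N m; it stays where it is left.
- teal_tin: Bystander: round parts tin with cream lid and teal base, 62 across, 22 high mm. Origin at the centre of its underside.
- red_blower: Bystander: rubber dust blower, red bulb 51 across with black nozzle up, 88 high mm. Origin at the centre of its underside.
- white_bottle: Bystander: white bottle with blue cap, 42 across, 98 high mm. Origin at the centre of its underside.
- tape: Bystander: roll of masking tape lying flat, 60 across, 12 high mm. Origin at the centre of its underside.
- eyeglass: Bystander: black watchmaker eyeglass standing on its eyecup, 34 across, 28 high mm. Origin at the centre of its underside.
Things that resemble listed ones, but are neither listed nor needed, are in the scene too. Of the things that look like the holder, the larger one is meant.

How it is judged:
By the outcome, as a careful person would: the job done as asked, in the order asked, and still so for the second after the job is handed in, while the arm keeps its last pose, push and grip.
It also fails if it takes over 58 s, if anything falls off the work surface, if the arm or the gripper's body presses on something with over 40 N, if the wrist force passes 120 N, or if a joint passes its speed limit or range.

## Working session

There is one attempt and no reset: what is moved stays moved. The work goes in short steps, Python scripts to look and compute and a tool call to move; the robot and the scene stay as the last step left them, time stands still between calls to the robot, and variables do not carry over. Pictures are saved under pics/ and viewed, about 8 in all and at most 12, crops included, and the job is handed in when it is done.

Besides the shell and the picture viewer there is one more tool, called after ">>>" by a JSON object that holds its "op" and its "data". carry_out: Moves the arm, as the interface text tells. Its arguments: {"type":"object","properties":{"rows":{"type":"array"}},"required":["rows"]}

```bash
mkdir -p pics
cat > h.py <<'E'
import numpy as np, cv2
from plant import env
def snap(n,f=None):
    s=env.snapshot(n)
    if f: cv2.imwrite('pics/'+f,s['frame'][:,:,::-1])
    return s
def ray(s,uv,z):
    K=s['intrinsics'];d=np.linalg.inv(K)@[uv[0],uv[1],1.];d=d[:2];r=np.hypot(*d);q=r
    for _ in range(30): q=r/(1+s['k1']*q*q)
    d=d*(q/r if r else 1);R=s['R'];c=-R.T@s['t'];w=R.T@np.array([d[0],d[1],1])
    return c+w*(z-c[2])/w[2]
def proj(s,X):
    p=s['R']@np.array(X)+s['t'];d=p[:2]/p[2];d=d*(1+s['k1']*d@d);return (s['intrinsics']@[d[0],d[1],1])[:2]
E
python3 - <<'E'
from h import *
a=snap('scene');b=snap('top')
for s in(a,b): print(-s['R'].T@s['t'],s['intrinsics'][0,0],s['k1'],s['R'][2])
cv2.imwrite('pics/s1.png',cv2.resize(a['frame'][:,:,::-1],(768,576)));cv2.imwrite('pics/t1.png',cv2.resize(b['frame'][:,:,::-1],(768,576)))
st=env.read_state();print(st)
E
```

```text
[-0.10263224  0.50217819  0.66632183] 348.46587419684835 -0.09204743542386419 [ 0.65278476 -0.37862158 -0.65613852]
[0.30281628 0.14101839 1.04305518] 494.37116937482637 -0.007841286816499126 [ 0.20579539  0.01738746 -0.97844056]
{'time': 0.1, 'joints': array([-1.36670473e+00,  9.17994740e-02,  1.23176968e+00, -3.93754022e-06,
        1.81983003e+00, -5.67267296e-02]), 'qd': array([ 0.00135813, -0.00215762, -0.00277177, -0.00135589,  0.00050056,
        0.00066973]), 'tau': array([ 3.14175624e-03, -4.60216963e+01, -4.19218326e+01, -7.30863962e-05,
        1.06494001e-02, -7.75247003e-06]), 'position': array([ 0.15465093, -0.57945464,  0.23025206]), 'tcp_rot': array([[ 9.66179546e-01,  2.57870022e-01, -3.69878955e-04],
       [ 2.57870269e-01, -9.66177933e-01,  1.76825689e-03],
       [ 9.86115584e-05, -1.80383442e-03, -9.99998368e-01]]), 'force': array([-0.17380008,  0.2266533 ,  0.07492515]), 'moment': array([-0.00792538,  0.03037598,  0.02460992]), 'opening': 0.08541913144567136}
```

View pics/s1.png

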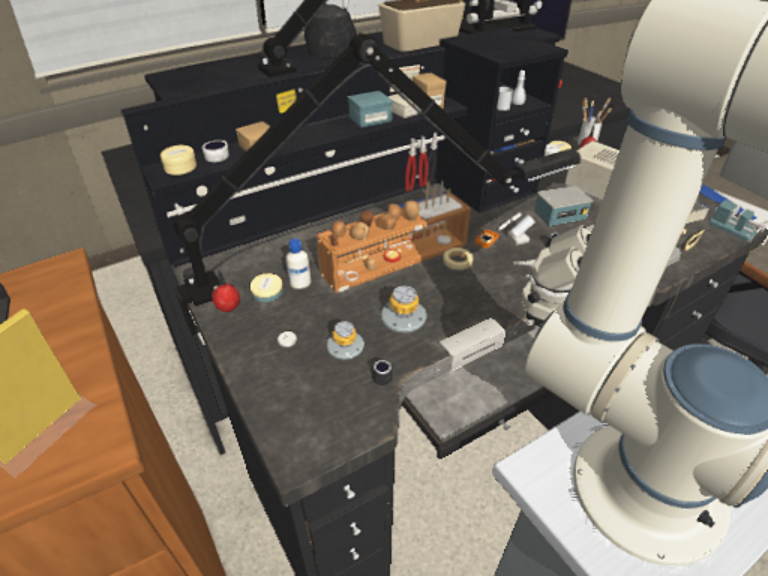

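View pics/t1.png

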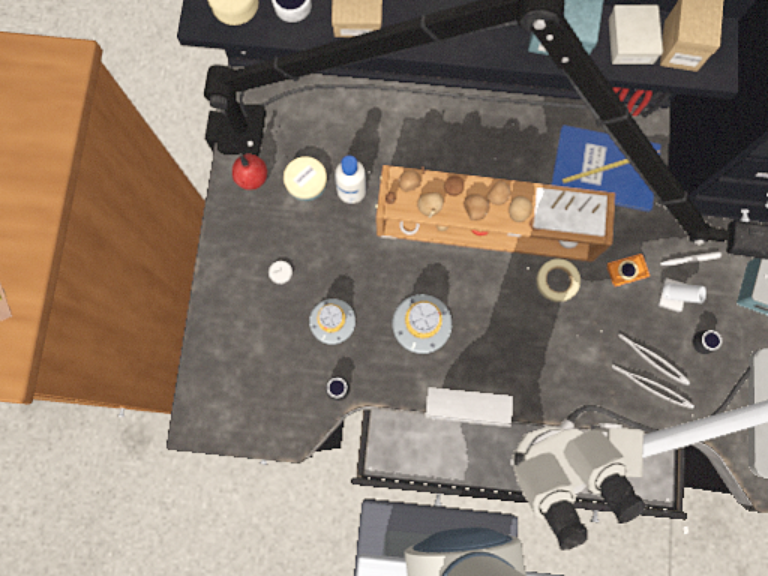

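The scene view and the top view show the large holder at about (404,308) and (422,322), the small decoy at (345,338) and (332,320), and the watch head at (287,339) and (280,272). These are pixels in the 1.5x pictures. Next I measure them.

Run:
```python
from h import *
a=snap('scene');b=snap('top')
def crop(s,c,h):
    x,y=int(c[0]),int(c[1]);return cv2.resize(s['frame'][y-h:y+h,x-h:x+h,::-1],(400,400),interpolation=cv2.INTER_CUBIC)
im=np.vstack([np.hstack([crop(b,(281,213),25),crop(a,(269,205),25)])]);cv2.imwrite('pics/c1.png',im)
def comps(s,m,box,lab):
    x0,y0,x1,y1=box;k=np.zeros(m.shape,np.uint8);k[y0:y1,x0:x1]=m[y0:y1,x0:x1]
    n,_,st,c=cv2.connectedComponentsWithStats(k)
    for i in range(1,n):
        if st[i,4]>4: print(lab,st[i],c[i])
for s,l,wb,hb in((b,'top',(170,165,205,195),(255,185,310,240)),(a,'scene',(178,212,205,240),(250,185,290,225))):
    f=s['frame'].astype(int);h=cv2.cvtColor(s['frame'],cv2.COLOR_RGB2HSV)
    comps(s,(f.min(2)>120),wb,l+' watch')
    comps(s,(h[...,1]>110)&(h[...,0]>10)&(h[...,0]<35)&(h[...,2]>90),hb,l+' brass')
    comps(s,(h[...,1]>130)&((h[...,0]<7)|(h[...,0]>172))&(h[...,2]>60),hb,l+' red')
    m=(f.max(2)>95);comps(s,m,hb,l+' flange')
    print(l)
print('watch',ray(b,(280/1.5,272/1.5),.008),ray(a,(287/1.5,339/1.5),.008));print('holder',ray(b,(424/1.5,319/1.5),.057),ray(a,(404/1.5,294/1.5),.057))
```

```text
top watch [179 174  16  16 204] [186.48039216 181.23529412]
top brass [270 202  24  23 114] [280.74561404 216.50877193]
top flange [ 255  185   55   55 2629] [281.0376569  214.08786611]
top
scene watch [185 221  13  10 104] [190.98076923 225.57692308]
scene brass [259 196  20  13 137] [268.74452555 203.48175182]
scene flange [250 185   7   3  11] [252.18181818 185.81818182]
scene flange [282 186   8   6  26] [285.57692308 188.88461538]
scene flange [254 190  31  33 705] [269.09787234 206.92198582]
scene flange [285 215   3   2   6] [286.  215.5]
scene
watch [0.52324141 0.31385022 0.008     ] [0.51944219 0.31693295 0.008     ]
holder [0.46844806 0.10437279 0.057     ] [0.46813357 0.10927275 0.057     ]
```

View pics/c1.png

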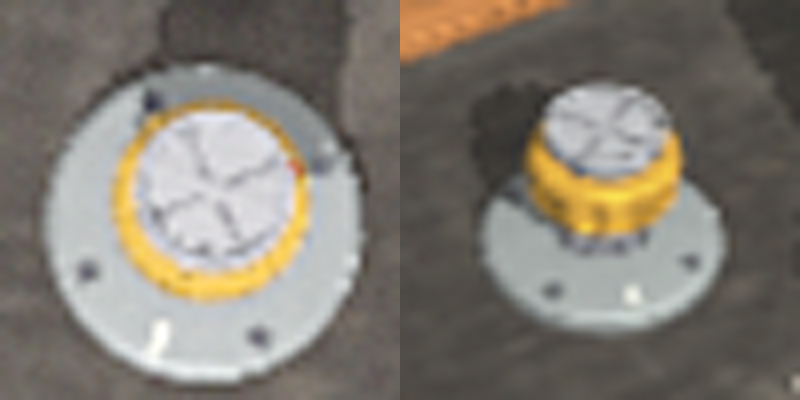

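Left crop (top view): collet centre at full-frame (282.7,211.1), flange (280.9,215.7), red dot (292.6,208.3), white mark (275.3,230.1). In the scene crop the mark is at about (272.6,216.6).

Run:
```python
from h import *
a=snap('scene');b=snap('top')
C=ray(b,(282.7,211.1),.057);F=ray(b,(280.9,215.7),.010);print('C',C,'F',F)
C2=ray(a,(244+605/8-.44,180+128/8-.44),.057);F2=ray(a,(244+604/8-50-.44,180+210/8-.44),.010);print(C2,F2)
N=ray(b,(256+211/8-.4,188+200/8-.4),.044+.002);print('nut',N)
d=ray(b,(292.6,208.3),.046);m=ray(b,(275.3,230.1),.010);
for A in(C,F):print([np.degrees(np.arctan2(*(p-A)[[1,0]])) for p in(d,m)],np.linalg.norm((d-A)[:2]),np.linalg.norm((m-A)[:2]))
print('watch',ray(b,(186.5,181.2),.0085),ray(a,(191,225.6),.0075))
for n,p,q in(('tin',(305/1.5,177/1.5),.022),('bottle',(352/1.5,188/1.5),.03),('decoy',(332/1.5,320/1.5),.02),('eyeg',(337/1.5,387/1.5),.028),('wood left front',(378/1.5,235/1.5),.0),('white box',(470/1.5,402/1.5),.03)):print(n,ray(b,p,q).round(3))
```

```text
C [0.47164579 0.10460116 0.057     ] F [0.46949871 0.10574174 0.01      ]
[ 0.40137202 -0.0050738   0.057     ] [0.47818449 0.10194141 0.01      ]
nut [0.47028755 0.10538181 0.046     ]
[np.float64(-64.0435369689777), np.float64(163.51793419755012)] 0.02226844778648861 0.03524540417953461
[np.float64(-60.663484950885426), np.float64(164.3626795698557)] 0.024275958112751128 0.03286651891998879
watch [0.52338906 0.31416113 0.0085    ] [0.52170089 0.31696737 0.0075    ]
tin [0.664 0.294 0.022]
bottle [0.652 0.224 0.03 ]
decoy [0.46  0.231 0.02 ]
eyeg [0.368 0.212 0.028]
wood left front [0.595 0.18  0.   ]
white box [0.366 0.031 0.03 ]
```

Run:
```python
from h import *
a=snap('scene');b=snap('top')
def tri(p,q):
    p=np.array(p)/1.5;q=np.array(q)/1.5
    A=[];r=[]
    for s,u in((b,p),(a,q)):
        c=-s['R'].T@s['t'];d=ray(s,u,0.)-c;d/=np.linalg.norm(d);P=np.eye(3)-np.outer(d,d);A.append(P);r.append(P@c)
    return np.linalg.lstsq(np.vstack(A),np.hstack(r),rcond=None)[0].round(3)
print('lampelbow',tri((540,15),(365,48)),'lamp joint',tri((707,236),(513,182)),'lamp head',tri((770,240),(560,162)))
print('scope',tri((545,440),(550,262)),tri((615,440),(590,235)), tri((567,525),(535,310)))
print('post',tri((222,85),(190,232)))
for z in(.1,.2,.3): print(z,ray(b,(575/1.5,480/1.5),z).round(3),ray(a,(555/1.5,280/1.5),z).round(3))
a=a['frame'][140:240,300:420,::-1];b=b['frame'][230:384,320:512,::-1]
cv2.imwrite('pics/c2.png',np.hstack([cv2.resize(a,(400,333)),cv2.resize(b,(400,333))]))
```

```text
lampelbow [0.718 0.036 0.402] lamp joint [ 0.605 -0.254  0.11 ] lamp head [ 0.579 -0.329  0.152]
scope [ 0.316 -0.05   0.167] [ 0.319 -0.128  0.189] [ 0.257 -0.052  0.113]
post [0.739 0.401 0.135]
0.1 [ 0.28  -0.098  0.1  ] [ 0.325 -0.103  0.1  ]
0.2 [ 0.283 -0.073  0.2  ] [0.25  0.004 0.2  ]
0.3 [ 0.285 -0.047  0.3  ] [0.174 0.11  0.3  ]
```

View pics/c2.png

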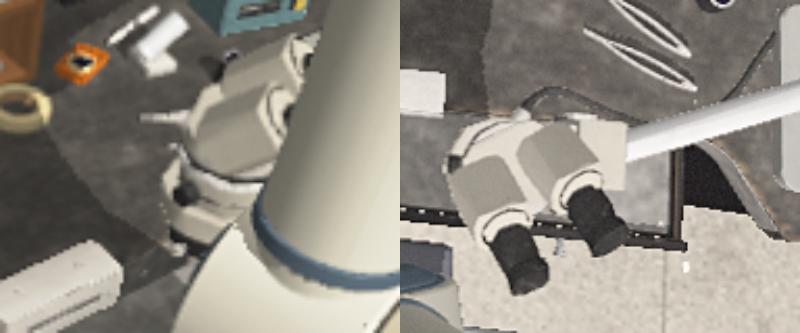

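The microscope stands about 0.2 m high near (0.3,-0.09). The lamp's arm runs mostly at x > 0.6. I raise the arm to 0.36 m and swing around both.

>>> {"op": "carry_out", "data": {"rows": [[[0,0,0,0,0,-0.05,0.0854],[0,0,0,0,0,-0.1,0.0854],[0,0,0,0,0,-0.13,0.0854],[0,0,-60,0.2845,-0.193,-0.13,0.0854],[0,0,-60,0.2845,-0.193,-0.13,0.0854],[0,0,-60,0.2845,-0.193,-0.13,0.0854],[0,0,-60,0.2845,-0.193,-0.13,0.0854],[0,0,-60,0.2845,-0.193,-0.13,0.0854],[0,0,-60,0.2845,-0.193,-0.13,0.0854],[0,0,-60,0.2845,-0.193,-0.13,0.0854]]]}}

```text
time: 1.4
position: [0.3809, -0.3178, 0.3616]
tcp_rot: [[0.253, 0.967, 0.001], [0.967, -0.253, -0.0], [0.0, 0.001, -1.0]]
force: [0.2, -0.9, -0.6]
opening: 0.0853
```

```bash
cat >> h.py <<'E'
def rel(*targets):
    st=env.read_state();R=st['tcp_rot'];p=st['position'];y=np.degrees(np.arctan2(R[1,0],R[0,0]))
    print('t',st['time'],'pos',p.round(4),'yaw %.1f'%y,'J',st['joints'].round(2),'F',st['force'].round(1),'M',st['moment'].round(2),'op %.4f'%st['opening'])
    for t in targets:
        R0=cv2.Rodrigues(np.array([0,0,np.radians(t[3])]))[0]@np.diag([1.,-1,-1])
        print(t,'turn',np.degrees(cv2.Rodrigues(R.T@R0)[0].ravel()).round(2),'shift',(R.T@(np.array(t[:3])-p)).round(4))
E
python3 -c "
from h import *
rel((.48,0,.36,-5),(.48,0,.36,75),(.523,.315,.15,121))"
```

```text
t 1.4 pos [ 0.3809 -0.3178  0.3616] yaw 75.3 J [-0.76 -0.12  1.2   0.    2.06 -0.51] F [ 0.2 -0.9 -0.6] M [ 0.01 -0.    0.01] op 0.0853
(0.48, 0, 0.36, -5) turn [ 4.000e-02 -3.000e-02  8.033e+01] shift [0.3325 0.0153 0.0016]
(0.48, 0, 0.36, 75) turn [ 0.05 -0.    0.33] shift [0.3325 0.0153 0.0016]
(0.523, 0.315, 0.15, 121) turn [ 4.000e-02  2.000e-02 -4.567e+01] shift [ 0.6482 -0.023   0.2116]
```

>>> {"op": "carry_out", "data": {"rows": [[[0,0,-20,0.3325,0.015,0,0.0854],[0,0,-20,0.3325,0.015,0,0.0854],[0,0,-20,0.3325,0.015,0,0.0854],[0,0,-20,0.3325,0.015,0,0.0854],[0,0,-20,0.3325,0.015,0,0.0854],[0,0,-20,0.3325,0.015,0,0.0854],[0,0,-45.7,0.648,-0.023,0.16,0.0854],[0,0,-45.7,0.648,-0.023,0.16,0.0854],[0,0,-45.7,0.648,-0.023,0.16,0.0854],[0,0,-45.7,0.648,-0.023,0.16,0.0854],[0,0,-45.7,0.648,-0.023,0.16,0.0854],[0,0,-45.7,0.648,-0.023,0.16,0.0854]]]}}

```text
time: 2.6
position: [0.5107, 0.2384, 0.2369]
tcp_rot: [[-0.516, 0.857, 0.001], [0.857, 0.516, -0.0], [-0.001, 0.001, -1.0]]
force: [1.5, -0.1, 0.3]
opening: 0.0855
```

```bash
python3 -c "
from h import *
rel((.523,.315,.1,121),(.523,.315,.006,121),(.523,.315,.003,121))"
```

```text
t 2.6 pos [0.5107 0.2384 0.2369] yaw 121.0 J [ 0.38 -0.01  1.32 -0.    1.83 -0.17] F [ 1.5 -0.1  0.3] M [-0.03 -0.01  0.01] op 0.0855
(0.523, 0.315, 0.1, 121) turn [0.07 0.05 0.04] shift [0.0594 0.0499 0.1369]
(0.523, 0.315, 0.006, 121) turn [0.07 0.05 0.04] shift [0.0594 0.0497 0.2309]
(0.523, 0.315, 0.003, 121) turn [0.07 0.05 0.04] shift [0.0594 0.0497 0.2339]
```

>>> {"op": "carry_out", "data": {"rows": [[[0,0,0,0.0594,0.0499,0.137,0.06],[0,0,0,0.0594,0.0499,0.137,0.06],[0,0,0,0.0594,0.0499,0.137,0.06],[0,0,0,0.0594,0.0499,0.18,0.06],[0,0,0,0.0594,0.0498,0.215,0.06],[0,0,0,0.0594,0.0497,0.229,0.06],[0,0,0,0.0594,0.0497,0.2339,0.06],[0,0,0,0.0594,0.0497,0.2339,0.06],[0,0,0,0.0594,0.0497,0.2339,0.06]]]}}

```text
time: 3.5
position: [0.5246, 0.3156, 0.0061]
tcp_rot: [[-0.515, 0.857, 0.006], [0.857, 0.515, 0.002], [-0.001, 0.006, -1.0]]
force: [0.3, -0.6, 0.6]
opening: 0.06
```

Run:
```python
from h import *
rel((.523,.315,.003,121))
a=snap('scene');b=snap('top')
def crop(s,X,h=25):
    x,y=np.round(proj(s,X)).astype(int);return cv2.resize(s['frame'][y-h:y+h,x-h:x+h,::-1],(400,400),interpolation=cv2.INTER_CUBIC)
cv2.imwrite('pics/c3.png',np.hstack([crop(b,(.523,.315,0.01)),crop(a,(.523,.315,.01))]))
```

```text
t 3.5 pos [0.5246 0.3156 0.0061] yaw 121.0 J [ 0.49  0.19  1.52 -0.    1.42 -0.05] F [ 0.3 -0.6  0.6] M [ 0.02 -0.03 -0.03] op 0.0600
(0.523, 0.315, 0.003, 121) turn [0.34 0.06 0.02] shift [ 0.0004 -0.0017  0.0031]
```

View pics/c3.png

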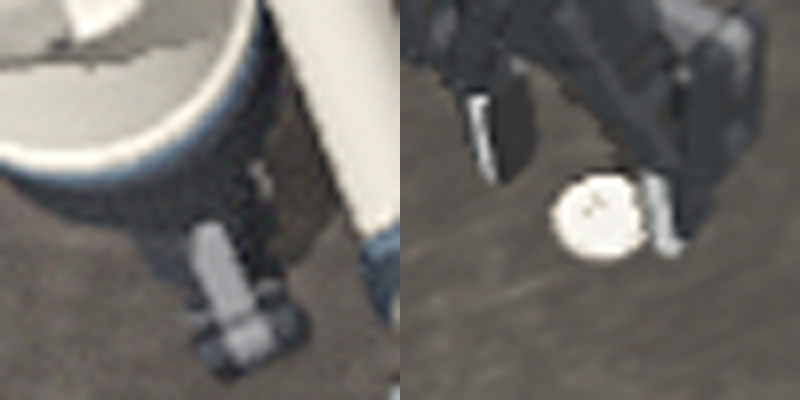

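The scene crop shows the watch between the open pads, a few mm toward the right pad and clear of both. I squeeze once to centre it.

>>> {"op": "carry_out", "data": {"rows": [[[0,0,0,0,0,0.002,0.045],[0,0,0,0,0,0.003,0.04],[0,0,0,0,0,0.003,0.035],[0,0,0,0,0,0.003,0.032],[0,0,0,0,0,0.003,0.028],[0,0,0,0,0,0.003,0.028],[0,0,0,0,0,0.003,0.028],[0,0,0,0,0,0.003,0.028]]]}}

```text
time: 4.4
position: [0.5245, 0.3155, 0.0031]
tcp_rot: [[-0.515, 0.857, 0.005], [0.857, 0.515, 0.002], [-0.001, 0.006, -1.0]]
force: [-1.8, -1.4, 3.2]
opening: 0.0285
```

```bash
python3 -c "
from h import *
rel((.523,.315,.003,121))"
```

```text
t 4.4 pos [0.5245 0.3155 0.0031] yaw 121.0 J [ 0.49  0.19  1.53 -0.    1.42 -0.05] F [-1.8 -1.4  3.2] M [-0.12  0.22 -0.01] op 0.0285
(0.523, 0.315, 0.003, 121) turn [0.32 0.06 0.03] shift [ 0.0003 -0.0015  0.0001]
```

```bash
cat >> h.py <<'E'
def look(f,X,h=25):
    o=[]
    for n in('top','scene'):
        s=snap(n);x,y=np.round(proj(s,X)).astype(int);print(n,'crop origin',x-h,y-h,'scale',400/2/h)
        o.append(cv2.resize(s['frame'][y-h:y+h,x-h:x+h,::-1],(400,400),interpolation=cv2.INTER_CUBIC))
    cv2.imwrite('pics/'+f,np.hstack(o))
E
python3 - <<'E'
from h import *
look('c4.png',(.523,.315,.01))
rel()
E
```

```text
top crop origin 161 156 scale 8.0
scene crop origin 166 199 scale 8.0
t 4.5 pos [0.5245 0.3155 0.0031] yaw 121.0 J [ 0.49  0.19  1.53 -0.    1.42 -0.05] F [-2.  -0.9  2.9] M [-0.19  0.3   0.06] op 0.0282
```

View pics/c4.png

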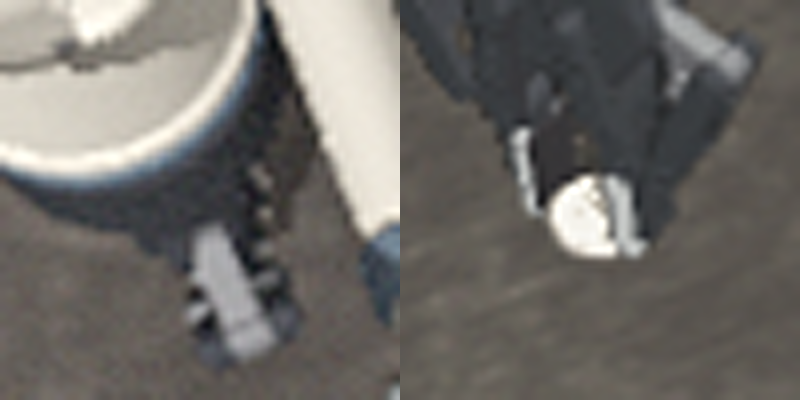

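The right pad hides part of the dial, which fits this camera angle, but the 28.2 mm opening is suspicious. I command a tighter grip to test whether it stops on the watch.

>>> {"op": "carry_out", "data": {"rows": [[[0,0,0,0,0,0,0.024],[0,0,0,0,0,0,0.024],[0,0,0,0,0,0,0.024]]]}}

```text
time: 4.8
position: [0.5247, 0.3157, 0.0033]
tcp_rot: [[-0.515, 0.857, 0.006], [0.857, 0.515, 0.002], [-0.001, 0.006, -1.0]]
force: [-1.8, -1.1, 3.1]
opening: 0.0262
```

Run:
```python
from h import *
rel()
a=snap('scene');b=snap('top')
st=env.read_state();R=st['tcp_rot'];p=st['position']
for sy in(-1,1):print(sy,'front corner px in crop',(proj(a,p+R@np.array([.011,sy*.014,0]))-[166,199])*8)
```

```text
t 4.8 pos [0.5247 0.3157 0.0033] yaw 121.0 J [ 0.49  0.19  1.53 -0.    1.42 -0.05] F [-1.8 -1.1  3.1] M [-0.09  0.16 -0.  ] op 0.0262
-1 front corner px in crop [217.01260389 251.0417276 ]
1 front corner px in crop [147.36175753 221.04276714]
```

The opening keeps shrinking, so the tips are probably riding the watch's top edge. I reopen a little and lower gently to find the true tip height.

>>> {"op": "carry_out", "data": {"rows": [[[0,0,0,0,0,-0.003,0.038],[0,0,0,0,0,-0.003,0.038],[0,0,0,0,0,-0.003,0.038],[0,0,0,0,0,0,0.038],[0,0,0,0,0,0.002,0.038],[0,0,0,0,0,0.003,0.038],[0,0,0,0,0,0.003,0.038]]]}}

```text
time: 5.6
position: [0.5244, 0.3156, -0.0002]
tcp_rot: [[-0.515, 0.857, 0.005], [0.857, 0.515, 0.002], [-0.001, 0.005, -1.0]]
force: [0.3, -0.0, 0.3]
opening: 0.0382
```

Run:
```python
from h import *
rel()
look('c5.png',(.523,.315,.01),20)
```

```text
t 5.6 pos [ 5.244e-01  3.156e-01 -2.000e-04] yaw 121.0 J [ 0.49  0.2   1.53 -0.    1.41 -0.05] F [ 0.3 -0.   0.3] M [ 0.01  0.03 -0.05] op 0.0382
top crop origin 166 161 scale 10.0
scene crop origin 171 204 scale 10.0
```

View pics/c5.png

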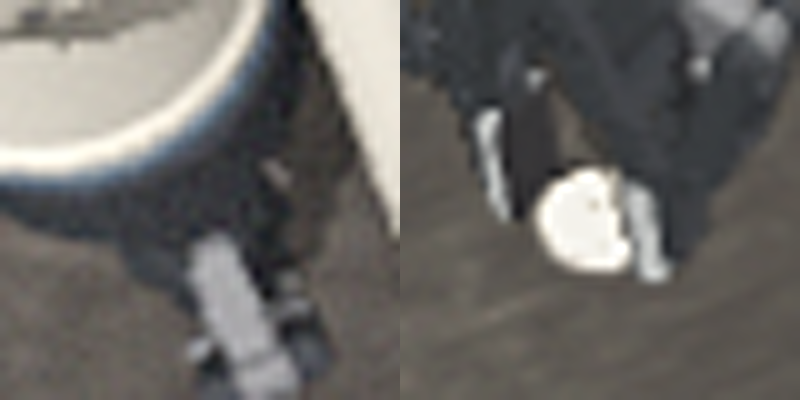

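The watch is intact and lies between the pads, nearer the right one. There is no bench contact at TCP z=0, so I go 2 mm lower and close.

>>> {"op": "carry_out", "data": {"rows": [[[0,0,0,0,0,0.001,0.038],[0,0,0,0,0,0.002,0.038],[0,0,0,0,0,0.002,0.038]]]}}

```text
time: 6.0
position: [0.5248, 0.3158, -0.001]
tcp_rot: [[-0.515, 0.857, 0.006], [0.857, 0.515, 0.003], [-0.001, 0.007, -1.0]]
force: [-2.3, -0.4, 3.5]
opening: 0.0381
```

>>> {"op": "carry_out", "data": {"rows": [[[0,0,0,0,0,0,0.034],[0,0,0,0,0,0,0.03],[0,0,0,0,0,0,0.027],[0,0,0,0,0,0,0.025],[0,0,0,0,0,0,0.025],[0,0,0,0,0,0,0.025]]]}}

```text
time: 6.6
position: [0.5248, 0.3157, 0.0]
tcp_rot: [[-0.515, 0.857, 0.006], [0.857, 0.515, 0.003], [-0.001, 0.007, -1.0]]
force: [-3.8, -2.2, 8.5]
opening: 0.027
```

The lower contact suggests the tips touched the bench. I reopen, rise to about 3.5 mm, turn 90° to centre the other way, close and test-lift.

>>> {"op": "carry_out", "data": {"rows": [[[0,0,0,0,0,-0.003,0.055],[0,0,0,0,0,-0.003,0.055],[0,0,-90,0,0,-0.003,0.055],[0,0,-90,0,0,-0.003,0.055],[0,0,-90,0,0,-0.003,0.055],[0,0,-90,0,0,-0.003,0.055],[0,0,-90,0,0,-0.003,0.055],[0,0,-90,0,0,-0.003,0.055],[0,0,-90,0,0,-0.003,0.055],[0,0,-90,0,0,-0.003,0.055],[0,0,-90,0,0,-0.003,0.055],[0,0,-90,0,0,-0.003,0.055]]]}}

```text
time: 7.8
position: [0.5248, 0.3157, 0.0026]
tcp_rot: [[-0.888, -0.459, 0.006], [-0.459, 0.888, 0.002], [-0.007, -0.001, -1.0]]
force: [-0.2, 0.4, 0.3]
opening: 0.0551
```

>>> {"op": "carry_out", "data": {"rows": [[[0,0,-4,0,0,0,0.045],[0,0,-4,0,0,0,0.038],[0,0,-4,0,0,0,0.033],[0,0,-4,0,0,0,0.03],[0,0,-4,0,0,0,0.02],[0,0,-4,0,0,0,0.02],[0,0,-4,0,0,0,0.02],[0,0,-4,0,0,0,0.02]]]}}

```text
time: 8.6
position: [0.5249, 0.3158, 0.0029]
tcp_rot: [[-0.854, -0.52, 0.007], [-0.52, 0.854, 0.003], [-0.007, -0.001, -1.0]]
force: [-0.6, 0.6, 3.2]
opening: 0.0265
```

Run:
```python
from h import *
rel((.5248,.3157,.0033,211),(.5248,.3157,.0333,211))
```

```text
t 8.6 pos [0.5249 0.3158 0.0029] yaw -148.7 J [ 0.49  0.19  1.53 -0.    1.41 -1.63] F [-0.6  0.6  3.2] M [-0.02 -0.    0.03] op 0.0265
(0.5248, 0.3157, 0.0033, 211) turn [-0.07  0.41  0.31] shift [ 0.0002 -0.     -0.0004]
(0.5248, 0.3157, 0.0333, 211) turn [-0.07  0.41  0.31] shift [-0.     -0.     -0.0304]
```

>>> {"op": "carry_out", "data": {"rows": [[[0,0,0,0,0,0,0.02],[0,0,0,0,0,0,0.02],[0,0.4,0,0,0,-0.005,0.02],[0,0.4,0,0,0,-0.02,0.02],[0,0.4,0,0,0,-0.05,0.02],[0,0.4,0,0,0,-0.09,0.02],[0,0.4,0,0,0,-0.09,0.02],[0,0.4,0,0,0,-0.09,0.02]]]}}

```text
time: 9.4
position: [0.5254, 0.3161, 0.0959]
tcp_rot: [[-0.854, -0.52, 0.005], [-0.52, 0.854, 0.001], [-0.005, -0.001, -1.0]]
force: [-0.3, 0.2, -1.3]
opening: 0.0267
```

Run:
```python
from h import *
rel((.470,.105,.095,211))
look('c6.png',(.523,.315,.09),25)
```

```text
t 9.4 pos [0.5254 0.3161 0.0959] yaw -148.7 J [ 0.49  0.14  1.42 -0.    1.58 -1.63] F [-0.3  0.2 -1.3] M [-0.02 -0.03 -0.01] op 0.0267
(0.47, 0.105, 0.095, 211) turn [-0.08  0.27  0.31] shift [ 0.157  -0.1516  0.0004]
top crop origin 155 147 scale 8.0
scene crop origin 163 177 scale 8.0
```

View pics/c6.png

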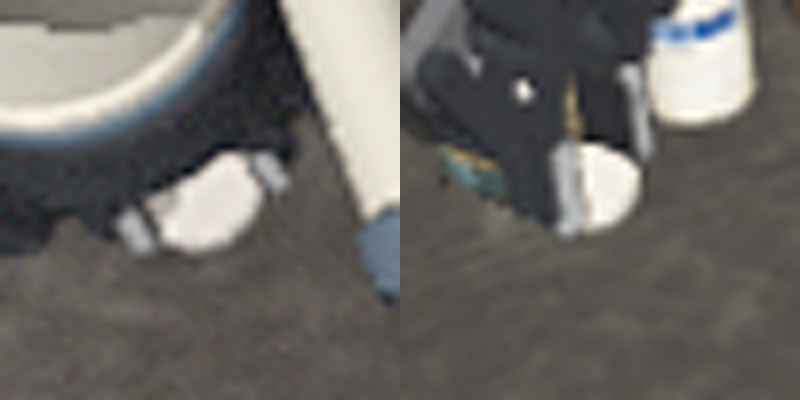

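The watch head is held level between the pads. Next I refine the holder centre with ellipse fits, corrected by the camera offset that the centring squeezes revealed.

Run:
```python
from h import *
a=snap('scene');b=snap('top')
for s,l,bx in((b,'top',(255,187,308,242)),(a,'scene',(248,185,292,228))):
    x0,y0,x1,y1=bx;f=s['frame'][y0:y1,x0:x1];f=cv2.resize(f,None,fx=4,fy=4,interpolation=cv2.INTER_CUBIC)
    hsv=cv2.cvtColor(f,cv2.COLOR_RGB2HSV);g=f.astype(int)
    ms={'all':g.max(2)>118,'brass+':((hsv[...,1]>100)&(hsv[...,0]<35)&(hsv[...,2]>90))}
    for k,m in ms.items():
        m=cv2.morphologyEx(m.astype(np.uint8),cv2.MORPH_OPEN,np.ones((3,3)))
        cs,_=cv2.findContours(m,cv2.RETR_EXTERNAL,cv2.CHAIN_APPROX_NONE);c=max(cs,key=cv2.contourArea);c=cv2.convexHull(c)
        (u,v),ax,an=cv2.fitEllipse(c);u=x0+(u+.5)/4-.5;v=y0+(v+.5)/4-.5
        z=.01 if k=='all' else .046
        print(l,k,(round(u,2),round(v,2)),np.array(ax)/4,ray(s,(u,v),z).round(4))
print('scene C',ray(a,(269.2,195.6),.057).round(4))
print('px of (.472,.1067) in scene: z.057',proj(a,(.472,.1067,.057)),'z.01',proj(a,(.472,.1067,.01)))
rel()
```

```text
top all (280.7, 215.46) [38.34064484 39.32429504] [0.47   0.1062 0.01  ]
top brass+ (281.9, 212.54) [24.61951447 24.97999763] [0.4704 0.1055 0.046 ]
scene all (268.36, 206.63) [29.195755   29.98956871] [0.4764 0.1054 0.01  ]
scene brass+ (269.02, 200.07) [17.86400986 19.79340553] [0.4652 0.1118 0.046 ]
scene C [0.4697 0.1087 0.057 ]
px of (.472,.1067) in scene: z.057 [269.35223807 194.84455992] z.01 [268.83164218 207.73778058]
t 9.6 pos [0.5236 0.3152 0.0914] yaw -148.7 J [ 0.49  0.14  1.43 -0.    1.58 -1.63] F [-0.2 -0.1  0.2] M [ 0.08 -0.03 -0.02] op 0.0266
```

>>> {"op": "carry_out", "data": {"rows": [[[0,0.3,0,0,0,-0.009,0.02],[0,0.3,33,0.152,-0.151,-0.009,0.02],[0,0.3,33,0.152,-0.151,-0.009,0.02],[0,0.3,33,0.152,-0.151,-0.009,0.02],[0,0.3,33,0.152,-0.151,-0.009,0.02],[0,0.3,33,0.152,-0.151,-0.009,0.02],[0,0.3,33,0.152,-0.151,-0.009,0.02],[0,0.3,33,0.152,-0.151,-0.009,0.02],[0,0.3,33,0.152,-0.151,-0.009,0.02]]]}}

```text
time: 10.5
position: [0.4725, 0.1084, 0.1009]
tcp_rot: [[-1.0, 0.028, -0.007], [0.028, 1.0, -0.003], [0.007, -0.003, -1.0]]
force: [0.5, -0.6, -0.0]
opening: 0.027
```

Run:
```python
from h import *
rel((.472,.1073,.07,178),(.472,.1073,.064,178))
```

```text
t 10.5 pos [0.4725 0.1084 0.1009] yaw 178.4 J [ 0.16 -0.2   1.74 -0.    1.61 -1.39] F [ 0.5 -0.6 -0. ] M [ 0.06 -0.03  0.01] op 0.0270
(0.472, 0.1073, 0.07, 178) turn [-0.18 -0.39  0.42] shift [ 0.0003 -0.001   0.0309]
(0.472, 0.1073, 0.064, 178) turn [-0.18 -0.39  0.42] shift [ 0.0002 -0.001   0.0369]
```

>>> {"op": "carry_out", "data": {"rows": [[[0,-0.4,0,0.0003,-0.001,0.02,0.02],[0,-0.4,0,0.0003,-0.001,0.033,0.02],[0,-0.4,0,0.0003,-0.001,0.037,0.02],[0,-0.4,0,0.0003,-0.001,0.037,0.02],[0,-0.4,0,0.0003,-0.001,0.037,0.02]]]}}

```text
time: 11.0
position: [0.4722, 0.1076, 0.0643]
tcp_rot: [[-1.0, 0.027, 0.0], [0.027, 1.0, -0.003], [-0.0, -0.003, -1.0]]
force: [-0.7, -0.3, -0.2]
opening: 0.0266
```

Run:
```python
from h import *
rel((.472,.1073,.064,178),(.472,.1073,.057,178))
look('c7.png',(.472,.107,.057),20)
```

```text
t 11.0 pos [0.4722 0.1076 0.0643] yaw 178.5 J [ 0.16 -0.19  1.8  -0.    1.53 -1.39] F [-0.7 -0.3 -0.2] M [-0.04 -0.01  0.01] op 0.0266
(0.472, 0.1073, 0.064, 178) turn [-0.17  0.03  0.45] shift [ 0.0002 -0.0003  0.0003]
(0.472, 0.1073, 0.057, 178) turn [-0.17  0.03  0.45] shift [ 0.0002 -0.0003  0.0073]
top crop origin 262 191 scale 10.0
scene crop origin 249 175 scale 10.0
```

View pics/c7.png

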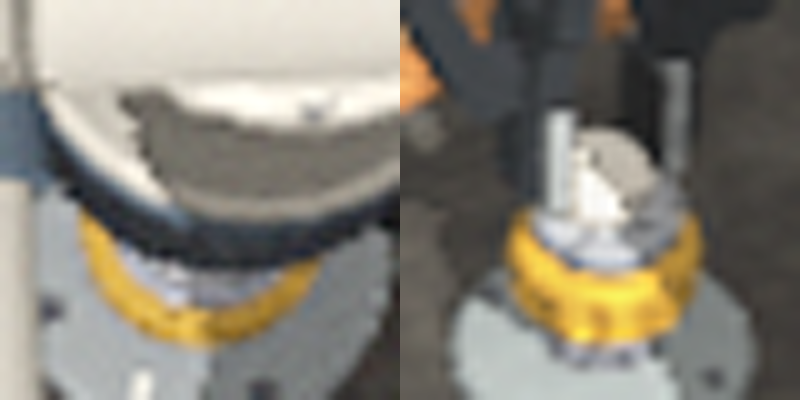

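The watch sits over the collet head, with centre columns at about 612 and 605 in the 10x scene crop, which is within about 1 mm. I lower it slowly.

>>> {"op": "carry_out", "data": {"rows": [[[0,0,0,0,0,0.002,0.02],[0,0,0,0,0,0.004,0.02],[0,0,0,0,0,0.005,0.02],[0,0,0,0,0,0.0055,0.02],[0,0,0,0,0,0.0055,0.02]]]}}

```text
time: 11.6
position: [0.4723, 0.1073, 0.0592]
tcp_rot: [[-1.0, 0.027, 0.001], [0.027, 1.0, -0.003], [-0.001, -0.003, -1.0]]
force: [0.2, -0.2, -0.3]
opening: 0.0265
```

>>> {"op": "carry_out", "data": {"rows": [[[0,0,0,0,0,0.001,0.02],[0,0,0,0,0,0.001,0.02],[0,0,0,0,0,0.001,0.02]]]}}

```text
time: 11.9
position: [0.4723, 0.1072, 0.0581]
tcp_rot: [[-1.0, 0.028, 0.001], [0.028, 1.0, -0.003], [-0.001, -0.003, -1.0]]
force: [0.1, -0.9, 0.2]
opening: 0.0265
```

>>> {"op": "carry_out", "data": {"rows": [[[0,0,0,0,0,0.0008,0.02],[0,0,0,0,0,0.0012,0.02],[0,0,0,0,0,0.0012,0.02]]]}}

```text
time: 12.2
position: [0.4723, 0.1072, 0.057]
tcp_rot: [[-1.0, 0.028, 0.001], [0.028, 1.0, -0.003], [-0.001, -0.003, -1.0]]
force: [-0.1, -2.0, 1.6]
opening: 0.0266
```

Light contact at z=57 mm, so it is seated as computed. I release and look.

>>> {"op": "carry_out", "data": {"rows": [[[0,0,0,0,0,0,0.033],[0,0,0,0,0,0,0.045],[0,0,0,0,0,-0.002,0.06],[0,0,0,0,0,-0.005,0.075],[0,0,0,0,0,-0.005,0.08],[0,0,0,0,0,-0.005,0.08]]]}}

```text
time: 12.8
position: [0.4725, 0.1073, 0.0623]
tcp_rot: [[-1.0, 0.028, 0.001], [0.028, 1.0, -0.003], [-0.002, -0.003, -1.0]]
force: [-0.4, 0.3, -0.1]
opening: 0.0798
```

Run:
```python
from h import *
rel((.472,.1073,.020,178),(.472,.1073,.018,178))
look('c8.png',(.472,.107,.057),20)
```

```text
t 12.8 pos [0.4725 0.1073 0.0623] yaw 178.4 J [ 0.16 -0.19  1.8  -0.    1.53 -1.39] F [-0.4  0.3 -0.1] M [-0.03 -0.03 -0.03] op 0.0798
(0.472, 0.1073, 0.02, 178) turn [-0.18  0.09  0.42] shift [0.0005 0.0001 0.0423]
(0.472, 0.1073, 0.018, 178) turn [-0.18  0.09  0.42] shift [0.0005 0.0002 0.0443]
top crop origin 262 191 scale 10.0
scene crop origin 249 175 scale 10.0
```

View pics/c8.png

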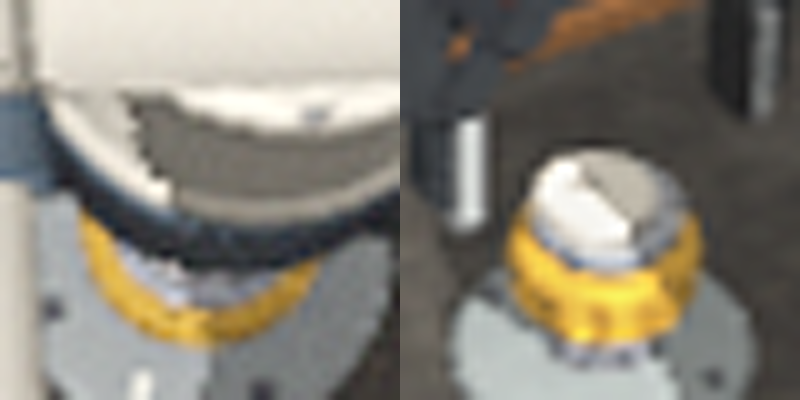

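The scene crop shows the watch flat in the collet with the fingers clear. I descend around the nut and grip it.

>>> {"op": "carry_out", "data": {"rows": [[[0,0,0,0,0,0.02,0.08],[0,0,0,0,0,0.035,0.08],[0,0,0,0,0,0.043,0.08],[0,0,0,0,0,0.0453,0.08],[0,0,0,0,0,0.0453,0.08],[0,0,0,0,0,0.0453,0.08]]]}}

```text
time: 13.5
position: [0.4728, 0.1071, 0.0174]
tcp_rot: [[-1.0, 0.027, 0.002], [0.027, 1.0, -0.003], [-0.002, -0.003, -1.0]]
force: [1.1, -0.6, 0.0]
opening: 0.0801
```

>>> {"op": "carry_out", "data": {"rows": [[[0,0,0,0,0,0,0.065],[0,0,0,0,0,0,0.055],[0,0,0,0,0,0,0.05],[0,0,0,0,0,0,0.04],[0,0,0,0,0,0,0.04],[0,0,0,0,0,0,0.04],[0,0,0,0,0,0,0.04]]]}}

```text
time: 14.2
position: [0.4734, 0.1049, 0.0191]
tcp_rot: [[-1.0, 0.029, 0.003], [0.029, 1.0, -0.008], [-0.004, -0.008, -1.0]]
force: [-3.0, -9.4, 7.4]
opening: 0.0482
```

```bash
python3 -c "
from h import *
rel()"
```

```text
t 14.2 pos [0.4734 0.1049 0.0191] yaw 178.4 J [ 0.15 -0.16  1.85 -0.01  1.44 -1.39] F [-3.  -9.4  7.4] M [-1.57  0.57 -0.03] op 0.0482
```

Gripping pulled the tool 2 mm in -y, so the nut axis is at y≈0.105 and the uncorrected top-camera estimate was better. I recentre at about (0.471,0.105) and regrip.

>>> {"op": "carry_out", "data": {"rows": [[[0,0,0,0,0,0,0.06],[0,0,0,0,0,0,0.06],[-0.4,0.2,0,0.0024,0,0.001,0.06],[-0.4,0.2,0,0.0024,0,0.001,0.06],[-0.4,0.2,0,0.0024,0,0.001,0.06],[-0.4,0.2,0,0.0024,0,0.001,0.05],[-0.4,0.2,0,0.0024,0,0.001,0.04],[-0.4,0.2,0,0.0024,0,0.001,0.04],[-0.4,0.2,0,0.0024,0,0.001,0.04],[-0.4,0.2,0,0.0024,0,0.001,0.04]]]}}

```text
time: 15.2
position: [0.471, 0.1049, 0.0184]
tcp_rot: [[-1.0, 0.029, 0.0], [0.029, 1.0, -0.001], [-0.0, -0.001, -1.0]]
force: [-2.7, -1.0, 3.7]
opening: 0.0481
```

```bash
python3 -c "
from h import *
rel()"
```

```text
t 15.2 pos [0.471  0.1049 0.0184] yaw 178.4 J [ 0.15 -0.16  1.86 -0.    1.45 -1.39] F [-2.7 -1.   3.7] M [-0.17  0.52 -0.  ] op 0.0481
```

>>> {"op": "carry_out", "data": {"rows": [[[0,0,6,0,0,0.0001,0.04],[0,0,12,0,0,0.0002,0.04],[0,0,19,0,0,0.0003,0.04],[0,0,26,0,0,0.0004,0.04],[0,0,33,0,0,0.0005,0.04],[0,0,40,0,0,0.0007,0.04],[0,0,47,0,0,0.0008,0.04],[0,0,54,0,0,0.0009,0.04],[0,0,61,0,0,0.001,0.04],[0,0,68,0,0,0.0011,0.04],[0,0,75,0,0,0.0012,0.04],[0,0,75,0,0,0.0012,0.04]]]}}

```text
time: 16.4
position: [0.4705, 0.1044, 0.0171]
tcp_rot: [[-0.228, 0.974, -0.001], [0.974, 0.228, -0.002], [-0.001, -0.002, -1.0]]
force: [-4.6, -2.8, 5.0]
opening: 0.0478
```

```bash
python3 -c "
from h import *
rel()"
```

```text
t 16.4 pos [0.4705 0.1044 0.0171] yaw 103.2 J [ 0.15 -0.16  1.86 -0.    1.44 -0.08] F [-4.6 -2.8  5. ] M [-0.47  0.73 -0.1 ] op 0.0478
```

>>> {"op": "carry_out", "data": {"rows": [[[0,0,6,0,0,0.0001,0.04],[0,0,12,0,0,0.0002,0.04],[0,0,18,0,0,0.0003,0.04],[0,0,24,0,0,0.0004,0.04],[0,0,30,0,0,0.0005,0.04],[0,0,36,0,0,0.0006,0.04],[0,0,42,0,0,0.0007,0.04],[0,0,45,0,0,0.0008,0.04],[0,0,45,0,0,0.0008,0.04]]]}}

```text
time: 17.3
position: [0.47, 0.1044, 0.0164]
tcp_rot: [[0.529, 0.849, -0.002], [0.849, -0.529, -0.002], [-0.003, -0.001, -1.0]]
force: [-4.6, -1.0, 5.5]
opening: 0.048
```

```bash
python3 -c "
from h import *
rel()"
```

```text
t 17.3 pos [0.47   0.1044 0.0164] yaw 58.1 J [ 0.15 -0.16  1.86 -0.    1.44  0.71] F [-4.6 -1.   5.5] M [-0.09  0.65 -0.06] op 0.0480
```

>>> {"op": "carry_out", "data": {"rows": [[[0,0,3,0,0,5e-05,0.04],[0,0,6,0,0,0.0001,0.04],[0,0,6,0,0,0.0001,0.04]]]}}

```text
time: 17.6
position: [0.4699, 0.1045, 0.0164]
tcp_rot: [[0.615, 0.789, -0.003], [0.789, -0.615, -0.002], [-0.003, -0.001, -1.0]]
force: [-2.5, -0.2, 4.1]
opening: 0.0481
```

```bash
python3 -c "
from h import *
rel()"
```

```text
t 17.6 pos [0.4699 0.1045 0.0164] yaw 52.1 J [ 0.15 -0.16  1.86 -0.    1.44  0.81] F [-2.5 -0.2  4.1] M [-0.09  0.42 -0.05] op 0.0481
```

>>> {"op": "carry_out", "data": {"rows": [[[0,0,2,0,0,0,0.04],[0,0,4,0,0,0.0001,0.04],[0,0,4,0,0,0.0001,0.04]]]}}

```text
time: 17.9
position: [0.4698, 0.1045, 0.0162]
tcp_rot: [[0.668, 0.745, -0.003], [0.745, -0.668, -0.002], [-0.003, -0.001, -1.0]]
force: [-2.6, -1.1, 4.1]
opening: 0.0478
```

```bash
python3 -c "
from h import *
rel()"
```

```text
t 17.9 pos [0.4698 0.1045 0.0162] yaw 48.1 J [ 0.15 -0.16  1.86 -0.    1.44  0.88] F [-2.6 -1.1  4.1] M [-0.05  0.38  0.05] op 0.0478
```

>>> {"op": "carry_out", "data": {"rows": [[[0,0,2,0,0,0,0.04],[0,0,4,0,0,0.0001,0.04],[0,0,4,0,0,0.0001,0.04]]]}}

```text
time: 18.2
position: [0.4698, 0.1045, 0.0162]
tcp_rot: [[0.715, 0.699, -0.003], [0.699, -0.715, -0.002], [-0.003, -0.0, -1.0]]
force: [-2.0, -2.4, 4.1]
opening: 0.0483
```

```bash
python3 -c "
from h import *
rel()"
```

```text
t 18.2 pos [0.4698 0.1045 0.0162] yaw 44.3 J [ 0.15 -0.16  1.86 -0.    1.44  0.95] F [-2.  -2.4  4.1] M [-0.2   0.46  1.41] op 0.0483
```

>>> {"op": "carry_out", "data": {"rows": [[[0,0,2,0,0,0,0.04],[0,0,4,0,0,0.0001,0.04],[0,0,4,0,0,0.0001,0.04]]]}}

```text
time: 18.5
position: [0.4698, 0.1046, 0.0162]
tcp_rot: [[0.76, 0.65, -0.002], [0.65, -0.76, -0.003], [-0.004, 0.0, -1.0]]
force: [-3.3, -1.0, 4.2]
opening: 0.0479
```

```bash
python3 -c "
from h import *
rel()"
```

```text
t 18.5 pos [0.4698 0.1046 0.0162] yaw 40.5 J [ 0.15 -0.16  1.86 -0.    1.44  1.01] F [-3.3 -1.   4.2] M [-0.15  0.4   1.68] op 0.0479
```

The hard stop was reached at about 131–134° of turn: the moment rose to 1.4–1.7 N m with a little slip. I regrip here to clear any wind-up, then back off.

>>> {"op": "carry_out", "data": {"rows": [[[0,0,0,0,0,0,0.056],[0,0,0,0,0,0,0.058],[0,0,0,0,0,0,0.058],[0,0,0,0,0,0,0.05],[0,0,0,0,0,0,0.04],[0,0,0,0,0,0,0.04],[0,0,0,0,0,0,0.04],[0,0,0,0,0,0,0.04]]]}}

```text
time: 19.3
position: [0.4698, 0.1046, 0.0163]
tcp_rot: [[0.76, 0.65, -0.003], [0.65, -0.76, -0.003], [-0.004, 0.0, -1.0]]
force: [-1.2, -0.0, 3.3]
opening: 0.048
```

```bash
python3 -c "
from h import *
rel()"
```

```text
t 19.3 pos [0.4698 0.1046 0.0163] yaw 40.5 J [ 0.15 -0.16  1.86 -0.    1.44  1.01] F [-1.2 -0.   3.3] M [ 0.01  0.25 -0.02] op 0.0480
```

>>> {"op": "carry_out", "data": {"rows": [[[0,0,1,0,0,0,0.04],[0,0,2,0,0,0,0.04],[0,0,2,0,0,0,0.04]]]}}

```text
time: 19.6
position: [0.4698, 0.1046, 0.0163]
tcp_rot: [[0.782, 0.623, -0.003], [0.623, -0.782, -0.003], [-0.004, 0.001, -1.0]]
force: [-0.7, -0.2, 2.4]
opening: 0.0481
```

```bash
python3 -c "
from h import *
rel()"
```

```text
t 19.6 pos [0.4698 0.1046 0.0163] yaw 38.5 J [ 0.15 -0.16  1.86 -0.    1.44  1.05] F [-0.7 -0.2  2.4] M [-0.05  0.23  0.79] op 0.0481
```

The stop is confirmed: 2° gave 0.8 N m, and the zero-stress yaw is 40.5°. I back off to a yaw of about 130.8°, raising the tool by the thread pitch.

>>> {"op": "carry_out", "data": {"rows": [[[0,0,-6,0,0,-0.0001,0.04],[0,0,-14,0,0,-0.0002,0.04],[0,0,-22,0,0,-0.0004,0.04],[0,0,-30,0,0,-0.0005,0.04],[0,0,-38,0,0,-0.0006,0.04],[0,0,-46,0,0,-0.0008,0.04],[0,0,-54,0,0,-0.0009,0.04],[0,0,-62,0,0,-0.001,0.04],[0,0,-70,0,0,-0.0012,0.04],[0,0,-78,0,0,-0.0013,0.04],[0,0,-80,0,0,-0.0013,0.04],[0,0,-80,0,0,-0.0013,0.04]]]}}

```text
time: 20.8
position: [0.4705, 0.1044, 0.0177]
tcp_rot: [[-0.477, 0.879, -0.001], [0.879, 0.477, -0.003], [-0.002, -0.002, -1.0]]
force: [3.0, -0.6, -0.0]
opening: 0.0478
```

```bash
python3 -c "
from h import *
rel((.47,.1045,.0178,130.8))"
```

```text
t 20.8 pos [0.4705 0.1044 0.0177] yaw 118.5 J [ 0.15 -0.16  1.86 -0.    1.45 -0.35] F [ 3.  -0.6 -0. ] M [-0.13 -0.47  0.09] op 0.0478
(0.47, 0.1045, 0.0178, 130.8) turn [ -0.13   0.11 -12.3 ] shift [ 0.0003 -0.0004 -0.0001]
```

>>> {"op": "carry_out", "data": {"rows": [[[0,0,-6,0,0,-0.0001,0.04],[0,0,-12.3,0,0,-0.0002,0.04],[0,0,-12.3,0,0,-0.0002,0.04],[0,0,-12.3,0,0,-0.0002,0.04],[0,0,-12.3,0,0,-0.0002,0.04]]]}}

```text
time: 21.3
position: [0.4706, 0.1045, 0.0179]
tcp_rot: [[-0.652, 0.759, -0.0], [0.759, 0.652, -0.003], [-0.002, -0.002, -1.0]]
force: [1.2, -1.2, -0.0]
opening: 0.0483
```

Run:
```python
from h import *
rel()
look('c9.png',(.47,.105,.05),25)
```

```text
t 21.3 pos [0.4706 0.1045 0.0179] yaw 130.7 J [ 0.15 -0.16  1.86 -0.    1.45 -0.56] F [ 1.2 -1.2 -0. ] M [ 0.04 -0.27  0.07] op 0.0483
top crop origin 257 187 scale 8.0
scene crop origin 245 172 scale 8.0
```

View pics/c9.png

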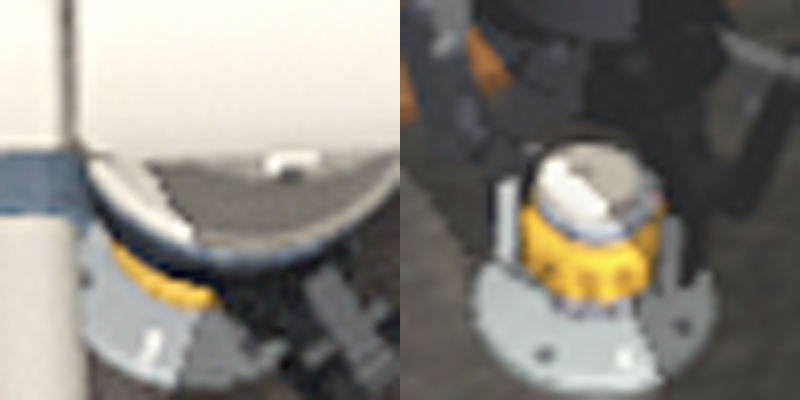

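The watch is seated in the collet, and both fingers are on the nut. The red dot shows at about (658,198) in the right crop, so I check its angle against the mark before handing in.

Run:
```python
from h import *
a=snap('scene')
f=a['frame'].astype(int)[185:215,262:290];m=(f[...,0]-f[...,1]>60)&(f[...,1]-f[...,2]<40)
v,u=np.nonzero(m);print('red px',[(x+262,y+185) for x,y in zip(u,v)])
off=proj(a,(.4703,.1047,.057))-[269.2,195.6]
for d in(70,80,90,100,110):
    t=np.radians(164+d);print(d,proj(a,(.4703+.0215*np.cos(t),.1047+.0215*np.sin(t),.0455))-off)
```

```text
red px []
70 [277.10499407 199.2978201 ]
80 [277.0288146  198.36513953]
90 [276.7121139  197.45222363]
100 [276.16649226 196.58626626]
110 [275.41007253 195.79261644]
```

```bash
python3 -c "
from h import *
rel(); env.job_done()"
```

```text
t 21.45 pos [0.4706 0.1045 0.0179] yaw 130.7 J [ 0.15 -0.16  1.86 -0.    1.45 -0.56] F [ 1.2  0.4 -0.4] M [ 0.08 -0.3  -0.01] op 0.0480
the job is handed in; nothing more can be done
```

The job is done and handed in at 21.5 s. The watch head was set dial up in the nest and released. The nut was turned clockwise to its hard stop and backed off a quarter turn, and the gripper is still holding it there.

- **Watch:** The last pictures show it flat inside the collet rim. It went in with only light contact, at the expected seating height. The nut grip later showed I had placed it about 2–3 mm off-centre, which is about all the play the nest has.
- **Stop:** I felt it after about 131–134° of turn, with the moment rising to 1.4–1.7 N m. The first picture had predicted about 134°. The grip slipped a few degrees there, so I opened and regripped, and a 2° nudge confirmed the stop.
- **Back-off:** The gripper turned 90.2° from the unloaded stop position, with little force left on it.
- **Red dot:** By eye in the picture, it fits roughly 90–100° from the flange mark. My colour mask found no red pixels, so I have no independent measurement of the dot.
- **First watch grasp:** The first grasps closed to about 27 mm rather than the listed 30.4 mm. The cause was never found, but the later test lift showed the watch held level.
- **Other items:** No contact with other things showed in the force readings or pictures, but I took no full-scene picture at the end.

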